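# Load the backing plate and present the cast lever level over the drilling fixture

## Robot

A 6-joint arm with a two-finger parallel gripper is mounted at the origin on the work surface. World frame = base frame: x ahead of the robot, y to its left, z up, the work surface at z = 0. Lengths are in mm, angles in rad, forces in N, time in s.
With the tool pointing down it reaches from about 300 to 850 mm from the base axis. Payload 4.2 kg.
Tool frame: the origin (TCP) lies midway between the tips of the shut fingers; the grasp point (between the pads) lies 19 mm behind it; z points along the fingers, y is the line along which they close (so a half turn about z gives the same grasp; the last joint's range is limited). The gripper opens to 91 mm and grips with 3 to 60 N. Pads are 32 mm wide; open, the fingers measure 118 mm over their backs; the gripper's body (76 mm by 178 mm) begins 60 mm behind the grasp point.
Start: joints at [-1.161, 0.32, 1.565, -0, 1.257, -0.02], TCP at [239.602, -522.721, 186.276] pointing down, gripper open.
Joint ranges: [-3.11, 3.11], [-0.84, 2.01], [0.21, 2.61], [-1.34, 4.49], [0.05, 2.63], [-2.56, 2.56]. Speed limits (rad/s): [2.57, 2.57, 3.14, 3.14, 3.14, 3.14].

## Interface

Orientations are given as a unit quaternion [x, y, z, w].
In Python, from station import readout, camera, camera_model, workorder gives the robot as it stands.
- The arm moves only by the tool move_arm, never from a script. Its argument "series" is a list of rows, each a list of 3 entries, a list of its own where there are three numbers: the finger opening in cm, from 0 to 9.12, then the shift along the tool's x, y, z in cm, then the turn about the tool's z in units of 6 degrees (1.0 is 6 degrees). A call has exactly 5 rows; each row shifts and turns the commanded pose from where the row before left it, along the tool's axes as they then stand; what a row does not reach is not made up. A row lasts 1/8 s, in which the tool goes at most 62.5 mm and 10.7 degrees, less where a joint would pass 70% of its speed; a pose out of reach is approached as far as the arm can. A call with a gripper value outside its range is refused whole. The fingers move at their own pace and stop on an object; the grip force is fixed at half the most. Time passes only in rows, so rows that do not move let the fingers close, or fill a call up. It gives the time, the measured TCP pose, the force, the opening and the grip force at its end, in the units of the state.
- readout.get_state(): the state, without advancing time (a new reading comes with each control period).
- camera(name): name is "scene" or "side" or "wrist"; returns the picture (384x512x3 uint8, red, green, blue); there is no depth.
- camera_model(name): a dict with "mtx" (3x3 intrinsics, pixels), "k1" (the pictures are not rectified: a ray, as slopes to the right and down, at radius r is drawn at 1 + k1 r^2 times it, then the intrinsics apply), "R" (3x3) and "t" (3): a world point X has camera coordinates R X + t; the wrist camera has in their place "mount" (4x4, takes a point from camera to tool coordinates, whose origin is the TCP and whose axes are the flange's). Camera axes: x right, y down, z forward; pixel columns grow to the right and rows downward; lengths in mm; the calibration is good to about 2 mm. A picture is of the moment at which its call begins: read the wrist's pose just before it. camera_model takes no time and is no camera call.
- workorder.finish_job(): hands the job in; it is judged then, once.
The state is a dict: "clock": time; "q": joint angles; "dq": joint speeds; "tau": joint torques, N m; "position": TCP position; "tcp_rot": TCP orientation; "ft_force": force on the tool from outside, world axes, zero at the start; "moment": the same for the moment, N m; "opening": opening from 0.0 (shut) to 1.0 (fully open); "grip_force": force on a finger pad.
Only numpy, scipy, OpenCV 4.12 (cv2) and the standard library are available. Lean on these libraries where they do the work, as an engineer would, in place of code of your own. Each camera call takes 0.05 s, during which the arm holds its last target. There are 200 camera calls.

## Task

Ready the drilling fixture for the next lever: lower the aluminium backing plate over the two locating pins, big hole on the big pin, keeping hold of it until it rests flush on both blocks, and then let go of it. Next pick up the red cast lever by its balance point and hold it level and still, its underside about 100 mm above the plate, with its two bores directly over their matching pins (heavy hub over the big pin), so that I can oil the pins and guide it down. Finish there, still holding the lever up and not setting it down, and leave everything else on the bench where it is.

Things in the scene. Friction and masses are not known exactly. Their poses are not given: they have to be found in the camera images.
- fixture: Black drilling fixture fixed to the bench: base 260 (x) x 110 x 16 mm, strap clamps at both ends out to 163 mm, 36 mm high. Two dark rest blocks 44 (x) x 52 mm, at x -90 and +90 mm, tops 30 mm above the bench; amid each a bright pin, tip at 70 mm (straight to 60, then tapered). Open between the blocks. Origin: centre of the base on the bench, midway between pins; x from big to small pin, z up.
- big_pin (a point): Axis of the big locating pin (20 mm diameter, the pin nearer the robot) at rest-block height, 30 mm above the bench; at -90 mm on the fixture's x.
- small_pin (a point): Axis of the small locating pin (12 mm diameter) at the height of the rest-block tops, 30 mm above the bench; at +90 mm on the fixture's x.
- plate: Loose aluminium backing plate lying flat on the bench, left or right of the fixture: 240 (x) x 60 (y) x 12 mm, about 0.44 kg, balanced at its middle. Two through holes on its centre line 180 mm apart, 23 and 15 mm wide, each 3 mm wider than its pin. Origin: centre of the underside; x from big to small hole. Seated, its underside is 30 mm above the bench and the pins stand 28 mm out of its top.
- plate_big_hole (a point): Centre of the plate's 23 mm hole, at the underside; -90 mm on the plate's x.
- plate_small_hole (a point): Centre of the plate's 15 mm hole, at the underside; +90 mm on the plate's x.
- lever: Loose cast-iron lever, red-brown primer, lying flat on the fixture's other side, about 0.8 kg. Heavy hub (52 mm wide, 38 high, bore 24) and small boss (32 wide, 26 high, bore 16), bores 180 mm apart; straight arm 20 mm wide (y), 9 to 29 mm above the underside. Balances 55 mm from the hub's axis, not at its middle. Origin: on the underside below the balance point; x from hub to small boss, z up.
- lever_big_bore (a point): Centre of the hub's bore at the underside; -55 mm on the lever's x.
- lever_small_bore (a point): Centre of the small boss's bore at the underside; +125 mm on the lever's x.
- oil_bottle: Bystander, not part of the job: white cutting-oil bottle with blue cap and label, 66 mm diameter, 170 mm high, standing at the left. Origin at the centre of its underside.
- cutter: Bystander, not part of the job: bright steel annular cutter standing on its teeth, 30 mm diameter, 65 mm high, at the far right of the middle. Origin at the centre of its underside.
- wrench: Bystander, not part of the job: steel open-ended wrench, 190 mm long, lying at the left; origin on its underside.
- brush: Bystander, not part of the job: chip brush, 200 mm long, lying at the right; origin on its underside.
- angle: Bystander, not part of the job: offcut of steel angle, 90 x 50 x 50 mm, near the robot at the left. Origin at the centre of its underside.
- pin_tin: Bystander, not part of the job: open yellow tin, 72 mm diameter, 60 mm high, beyond the fixture. Origin at the centre of its underside.
- hammer: Bystander, not part of the job: hammer, 260 mm long, lying at the near right; origin on its underside.
Mind the look-alikes: they are no part of the job. There is more than one size of the plate; the one meant has the size given above. What is shaped like the lever but purple is not meant.

How it is judged:
By the outcome, as a careful person would: the job done as asked, in the order asked, and still so for the second after the job is handed in, while the arm keeps its last pose, push and grip.
It also fails if it takes over 58 s, if anything falls off the work surface, if the arm or the gripper's body presses on something with over 40 N, if the wrist force passes 120 N, or if a joint passes its speed limit or range.

## Working session

There is one attempt and no reset: what is moved stays moved. The work goes in short steps, Python scripts to look and compute and a tool call to move; the robot and the scene stay as the last step left them, time stands still between calls to the robot, and variables do not carry over. Pictures are saved under pics/ and viewed, at most 10 in all, crops included, and the job is handed in when it is done.

Besides the shell and the picture viewer there is one more tool, called as name(argument=value, ...), one argument or row to a line, values as JSON. move_arm: Moves the arm, as the interface text tells. Its arguments: {"type":"object","properties":{"series":{"type":"array","items":{"type":"array"}}},"required":["series"]}

```bash
mkdir -p pics; ls; cat > h.py <<'E'
import numpy as np, cv2
from station import readout, camera, camera_model
from scipy.spatial.transform import Rotation as Ro
def snap(n,f=None):
    s=readout.get_state(); im=camera(n)
    if f: cv2.imwrite('pics/'+f,im[:,:,::-1])
    return s,im
def cam(n,s=None):
    m=camera_model(n); K=np.array(m['mtx'])
    if 'R' in m: R=np.array(m['R']);t=np.array(m['t'])
    else:
        M=np.array(m['mount']); T=np.eye(4); T[:3,:3]=Ro.from_quat(s['tcp_rot']).as_matrix();T[:3,3]=s['position']
        W=np.linalg.inv(T@M); R=W[:3,:3];t=W[:3,3]
    return K,m['k1'],R,t
def px2w(n,uv,z,s=None):
    K,k1,R,t=cam(n,s); uv=np.atleast_2d(uv).astype(float)
    p=np.c_[(uv[:,0]-K[0,2])/K[0,0],(uv[:,1]-K[1,2])/K[1,1]]; q=p.copy()
    for _ in range(20): q=p/(1+k1*(q**2).sum(1,keepdims=True))
    d=np.c_[q,np.ones(len(q))]@R; c=-R.T@t
    return c+d*((z-c[2])/d[:,2])[:,None]
def w2px(n,X,s=None):
    K,k1,R,t=cam(n,s); Y=np.atleast_2d(X)@R.T+t; q=Y[:,:2]/Y[:,2:]
    q=q*(1+k1*(q**2).sum(1,keepdims=True)); return q@K[:2,:2].T+K[:2,2]
E
python3 - <<'E'
from h import *
a=snap('scene','scene.png');b=snap('side','side.png');c=snap('wrist','wrist.png')
cv2.imwrite('pics/all.png',cv2.resize(a[1][:,:,::-1],(800,600),interpolation=cv2.INTER_CUBIC))
cv2.imwrite('pics/two.png',np.hstack([cv2.resize(x[1][:,:,::-1],(400,300),interpolation=cv2.INTER_AREA) for x in(b,c)]))
print(a[0]); print(camera_model('wrist'));print(camera_model('scene'))
E
```

```text
pics
{'clock': 0.0, 'q': array([-1.16104233e+00,  3.20281844e-01,  1.56567601e+00, -3.08677642e-05,
        1.25739142e+00, -2.00254085e-02]), 'dq': array([-0.00090495,  0.00024817,  0.00113947,  0.00081782, -0.0004234 ,
        0.00052459]), 'tau': array([-1.24032511e-03, -4.12466669e+01, -2.31976980e+01,  7.26451795e-02,
        4.57495172e-02, -1.57747077e-04]), 'position': array([ 239.34214011, -522.20959849,  185.42727496]), 'tcp_rot': array([ 9.76998525e-01,  2.13244249e-01, -1.84469558e-04, -8.58841380e-04]), 'ft_force': array([-0.23292881,  0.73563586, -0.24062313]), 'moment': array([ 0.03973439, -0.07132657,  0.04317154]), 'grip_force': 0.0, 'opening': 0.9980727208677588}
{'mtx': array([[332.75969477,   0.        , 253.51498423],
       [  0.        , 332.75969477, 196.1865916 ],
       [  0.        ,   0.        ,   1.        ]]), 'k1': -0.031926915162156205, 'mount': array([[ 5.13981851e-04, -9.61513476e-01, -2.74757297e-01,
         7.80809338e+01],
       [ 9.99999793e-01,  3.87512529e-04,  5.14574965e-04,
        -4.92016017e-01],
       [-3.88298868e-04, -2.74757504e-01,  9.61513475e-01,
        -1.98190335e+02],
       [ 0.00000000e+00,  0.00000000e+00,  0.00000000e+00,
         1.00000000e+00]])}
{'mtx': array([[422.12093921,   0.        , 247.08205122],
       [  0.        , 422.12093921, 189.31189963],
       [  0.        ,   0.        ,   1.        ]]), 'k1': -0.07726029500783574, 'R': array([[-0.41509832,  0.90976232,  0.00508964],
       [ 0.51015266,  0.23739275, -0.82667342],
       [-0.75328458, -0.34055426, -0.562659  ]]), 't': array([ 203.29032604, -195.63192493, 1922.3001714 ])}
```

View pics/all.png

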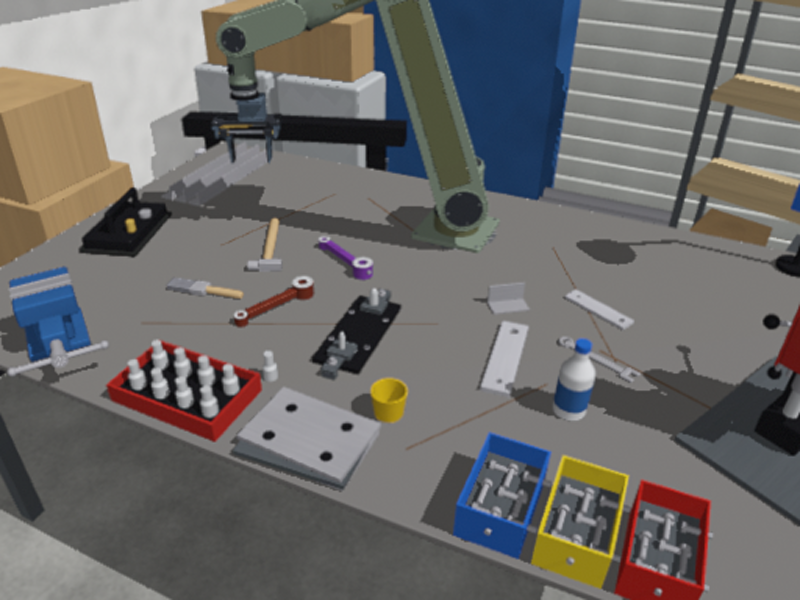

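View pics/two.png

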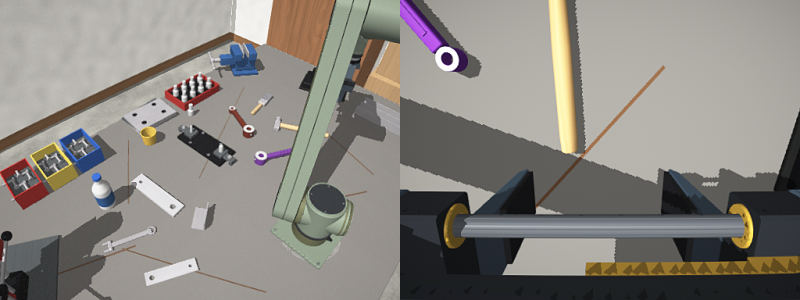

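The scene view (800x600 scale) shows the following:

- **Plate candidates:** (505,355) and (598,308).
- **Lever candidates:** red at (275,300), purple at (345,257).
- **Fixture:** about (358,333), big pin near (375,298), small pin near (342,342).
- **Others:** the drilled slab at (310,435) is fixed scenery.

Next I measure both plates, the lever and the pins.

```bash
python3 - <<'E'
from h import *
im=cv2.imread('pics/scene.png'); hsv=cv2.cvtColor(im,cv2.COLOR_BGR2HSV)
for nm,(u,v) in dict(A=(323,227),B=(383,197)).items():
    m=((hsv[...,2]>150)&(hsv[...,1]<45)).astype(np.uint8)
    n,l,st,c=cv2.connectedComponentsWithStats(m)
    k=l[v-4:v+5,u-4:u+5].max(); print(nm,st[k])
    cs,_=cv2.findContours((l==k).astype(np.uint8),cv2.RETR_CCOMP,cv2.CHAIN_APPROX_NONE)
    o=max(cs,key=cv2.contourArea)[:,0]
    w=px2w('scene',o,12)[:,:2].astype(np.float32); print(cv2.minAreaRect(w))
    for h in cs:
        if len(h)<len(o) and len(h)>3: print(' hole',h[:,0].mean(0),px2w('scene',h[:,0].mean(0),12),len(h))
m=(((hsv[...,0]<12)|(hsv[...,0]>172))&(hsv[...,1]>110)).astype(np.uint8)
m[:, :140]=0;m[:170]=0;m[212:]=0;m[:,215:]=0
cs,_=cv2.findContours(m,cv2.RETR_CCOMP,cv2.CHAIN_APPROX_NONE)
for h in cs:
    if cv2.contourArea(h)>5:
        x=h[:,0]; print('lever',cv2.contourArea(h),x.min(0),x.max(0),px2w('scene',x.mean(0),38)[0],px2w('scene',x.mean(0),26)[0])
# rough pins: tips
print('pins',px2w('scene',[[375*.64,290*.64],[342*.64,333*.64]],70))
def cr(x,y,w,h): return cv2.resize(im[y:y+h,x:x+w],(400,300),interpolation=cv2.INTER_CUBIC)
cv2.imwrite('pics/crops.png',np.vstack([np.hstack([cr(300,180,112,84),cr(140,160,104,78)]),np.hstack([cr(190,175,80,60),cr(345,175,80,60)])]))
E
```

```text
A [308 205  30  47 788]
((512.5053100585938, 296.15899658203125), (243.18983459472656, 61.315311431884766), 5.623810291290283)
 hole [319.  243.5] [[602.92089469 306.5980864   12.        ]] 10
 hole [329. 212.] [[425.69707195 290.80157746  12.        ]] 12
B [362 185  44  25 314]
((246.80142211914062, 452.9312744140625), (175.3532257080078, 45.735748291015625), 63.10398483276367)
 hole [397.77777778 204.33333333] [[273.74878889 510.14251893  12.        ]] 9
lever 258.5 [150 183] [199 208] [ 595.0139868  -243.72378014   38.        ] [ 580.88368284 -254.0757087    26.        ]
pins [[484.89266235 -30.78516402  70.        ]
 [662.12288858 -24.04810557  70.        ]]
```

View pics/crops.png

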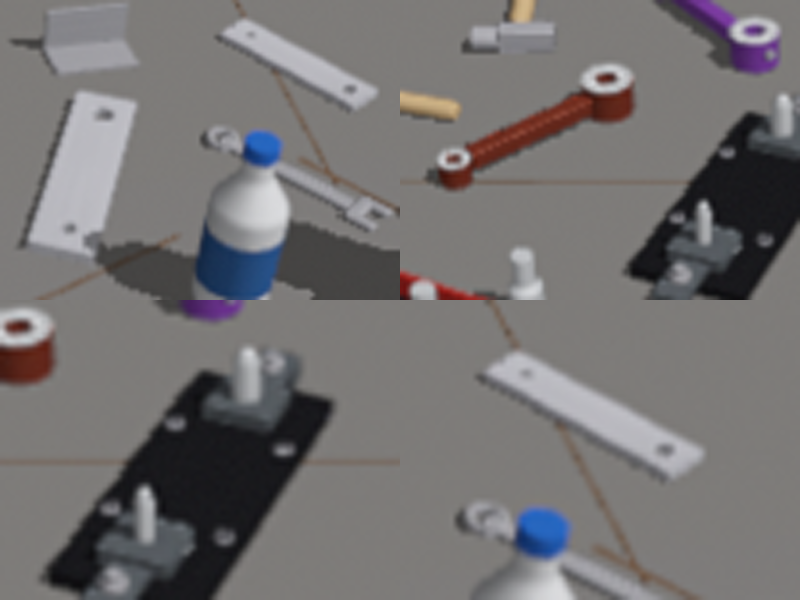

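The crops confirm the choice. Plate A (left crop; 243x61 mm measured) is the one meant, while B measures about 175x46 and is the wrong size. The lever at the centre of the right crop is red-brown with its hub toward the robot, and the purple one is excluded.

```bash
cat >> h.py <<'E'
def yaw(s):
    R=Ro.from_quat(s['tcp_rot']).as_matrix(); return np.degrees(np.arctan2(R[1,0],R[0,0]))
def go(x,y,z,yw):
    "shift in cm in tool axes AFTER turning in place, turn units"
    s=readout.get_state(); p=np.array(s['position']); d=np.array([x,y,z])-p
    a=np.radians(yw); X=np.array([np.cos(a),np.sin(a)]);Y=np.array([np.sin(a),-np.cos(a)])
    f=lambda b:[round(float(v),2) for v in (d[:2]@[np.cos(b),np.sin(b)]/10,d[:2]@[np.sin(b),-np.cos(b)]/10,-d[2]/10)]
    print('t',round(s['clock'],2),'pos',p.round(1),'yaw',round(yaw(s),2),'open',round(s['opening'],3),'gf',round(s['grip_force'],1),'ft',np.round(s['ft_force'],1))
    print('  after-turn shift cm',f(a),'before-turn',f(np.radians(yaw(s))),'turn units',round((yaw(s)-yw)/6,2))
E
python3 - <<'E'
from h import *
print(px2w('scene',[[193.6,180.3]],38),px2w('scene',[[154.3,201.6]],26))
print('bottle',px2w('scene',[[366,222]],170),px2w('scene',[[366,264]],0))
go(425,296,220,5)
E
```

```text
[[ 483.57066608 -228.13796556   38.        ]] [[ 650.01855122 -295.31888018   26.        ]]
bottle [[637.33368641 439.50858512 170.        ]] [[620.78368461 464.75555706   0.        ]]
t 0.15 pos [ 239.4 -522.3  185.6] yaw 24.62 open 0.998 gf 0.0 ft [-0.6  0.5 -0.1]
  after-turn shift cm [25.62, -79.9, -3.44] before-turn [50.97, -66.66, -3.44] turn units 3.27
```

move_arm(
  series=[
    [9,[0,0,-1.7],1.64],
    [9,[0,0,-1.7],1.63],
    [9,[1.6,-5,0],0],
    [9,[1.6,-5,0],0],
    [9,[1.6,-5,0],0],
  ],
)

```text
clock: 0.78
position: [274.4, -367.4, 220.0]
tcp_rot: [0.999, 0.043, 0.0, -0.0]
ft_force: [0.3, -0.7, 0.8]
opening: 0.987
grip_force: 0.0
```

move_arm(
  series=[
    [9,[1.6,-5,0],0],
    [9,[1.6,-5,0],0],
    [9,[1.6,-5,0],0],
    [9,[1.6,-5,0],0],
    [9,[1.6,-5,0],0],
  ],
)

```text
clock: 1.4
position: [332.1, -111.4, 220.2]
tcp_rot: [0.999, 0.043, 0.0, 0.0]
ft_force: [1.4, -0.3, -0.5]
opening: 0.985
grip_force: 0.0
```

move_arm(
  series=[
    [9,[1.6,-5,0],0],
    [9,[1.6,-5,0],0],
    [9,[1.6,-5,0],0],
    [9,[1.6,-5,0],0],
    [9,[1.6,-5,0],0],
  ],
)

```text
clock: 2.02
position: [390.1, 144.7, 220.2]
tcp_rot: [0.999, 0.044, 0.0, 0.0]
ft_force: [1.1, -0.1, 0.2]
opening: 0.985
grip_force: 0.0
```

```bash
python3 - <<'E'
from h import *
go(425,296,220,5)
E
```

```text
t 2.02 pos [390.1 144.7 220.2] yaw 5.04 open 0.985 gf 0.0 ft [ 1.1 -0.1  0.2]
  after-turn shift cm [4.8, -14.77, 0.02] before-turn [4.81, -14.76, 0.02] turn units 0.01
```

```bash
python3 - <<'E'
from h import *
go(515,-28,260,5)
E
```

```text
t 2.02 pos [390.1 144.7 220.2] yaw 5.04 open 0.985 gf 0.0 ft [ 1.1 -0.1  0.2]
  after-turn shift cm [10.94, 18.3, -3.98] before-turn [10.93, 18.3, -3.98] turn units 0.01
```

move_arm(
  series=[
    [9,[2.7,4.6,-1],0],
    [9,[2.7,4.6,-1],0],
    [9,[2.7,4.6,-1],0],
    [9,[2.7,4.6,-1],0],
    [9,[0,0,0],0],
  ],
)

```text
clock: 2.65
position: [515.5, -33.5, 260.0]
tcp_rot: [0.999, 0.042, 0.0, 0.0]
ft_force: [-0.5, 0.3, 0.2]
opening: 0.984
grip_force: 0.0
```

```bash
python3 - <<'E'
from h import *
s,im=snap('wrist','w1.png')
print(s['position'],yaw(s),np.abs(s['dq']).max())
print(w2px('wrist',[[485,-31,70],[662,-24,70]],s))
cv2.imwrite('pics/w1b.png',cv2.resize(im[:300,:,::-1],(800,469),interpolation=cv2.INTER_CUBIC))
E
```

```text
[515.53390584 -33.47598933 260.0269084 ] 4.776801301644271 0.06376136738893526
[[249.5625839  194.08911963]
 [256.37297143  35.27887841]]
```

View pics/w1b.png

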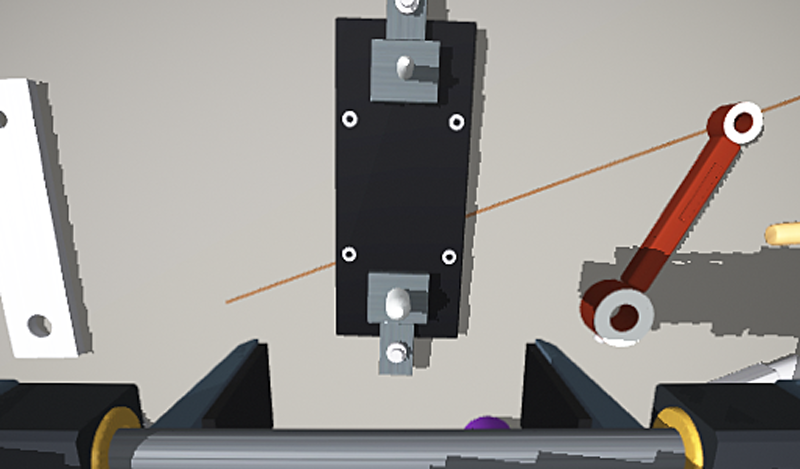

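The wrist view (800-wide scale) shows:

- **Fixture:** big pin at (398,302), small pin at (405,67), base screws at (349,119), (457,122), (349,254) and (449,257).
- **Lever:** hub at (622,316), boss at (743,122).

Next I measure these points.

```bash
cat > m.py <<'E'
from h import *
def blob(im,uv,thr=150,smax=60,r=18,refl=True):
    hsv=cv2.cvtColor(im,cv2.COLOR_RGB2HSV); m=((hsv[...,2]>thr)&(hsv[...,1]<smax)).astype(np.uint8)
    n,l,st,c=cv2.connectedComponentsWithStats(m); u,v=np.round(uv).astype(int)
    k=np.bincount(l[max(v-3,0):v+4,u-3:u+4][l[max(v-3,0):v+4,u-3:u+4]>0]).argmax(); return l==k,st[k],c[k]
E
python3 - <<'E'
from m import *
im=cv2.imread('pics/w1.png')[:,:,::-1]
s=readout.get_state(); s['position']=np.array([515.53,-33.48,260.03])
p={}
for nm,uv in dict(big=(254.7,193),small=(259,43)).items():
    for thr in (140,170):
        b,st,c=blob(im,uv,thr); ys,xs=np.nonzero(b)
        print(nm,thr,st,c.round(1),'z50',px2w('wrist',c,50,s)[0].round(1)); 
    p[nm]=px2w('wrist',c,50,s)[0]
d=p['small']-p['big'];print('dist',np.linalg.norm(d),np.degrees(np.arctan2(d[1],d[0])),(p['small']+p['big'])/2)
sc=[]
for uv in [(349,119),(457,122),(349,254),(449,257)]:
    b,st,c=blob(im,np.array(uv)/1.5625,120); sc.append(px2w('wrist',[st[0]+st[2]/2-.5,st[1]+st[3]/2-.5],17,s)[0]); print(st,sc[-1].round(1))
sc=np.array(sc);print('screws c',sc.mean(0), 'yaw', [np.degrees(np.arctan2(*(sc[i]-sc[j])[[1,0]])) for i,j in((0,2),(1,3))])
# lever rings
hsv=cv2.cvtColor(im,cv2.COLOR_RGB2HSV)
for nm,uv,z in (('hub',(622,316),38),('boss',(743,122),26)):
    u,v=(np.array(uv)/1.5625).astype(int); w=22
    m=((hsv[...,2]>200)&(hsv[...,1]<40)).astype(np.uint8); M=np.zeros_like(m); M[v-w:v+w,u-w:u+w]=m[v-w:v+w,u-w:u+w]
    cs,_=cv2.findContours(M,cv2.RETR_EXTERNAL,cv2.CHAIN_APPROX_NONE); o=max(cs,key=cv2.contourArea)
    P=px2w('wrist',o[:,0],z,s); print(nm,cv2.minEnclosingCircle(P[:,:2].astype(np.float32)),P.mean(0))
E
```

```text
big 140 [    0     0   512   274 75305] [186.1 145.9] z50 [533.5  51.5  50. ]
big 170 [247 184  12  21 179] [252.  194.5] z50 [478.7 -34.2  50. ]
small 140 [ 237   25   44   40 1379] [256.9  44.3] z50 [655.7 -24.8  50. ]
small 170 [254  36   8  13  67] [256.9  40.9] z50 [659.3 -24.5  50. ]
dist 180.89033685324523 3.0627360931325494 [569.00668734 -29.34380335  50.        ]
[219  71  10  10  68] [621.   13.8  17. ]
[287  73  10  10  67] [625.9 -71.5  17. ]
[219 158   9   9  55] [511.3   7.7  17. ]
[283 160   9   9  55] [515.9 -78.1  17. ]
screws c [568.50411952 -32.01383744  17.        ] yaw [np.float64(3.1893372448367643), np.float64(3.4524241810979035)]
hub ((460.2249755859375, -226.13909912109375), 18.26226806640625) [ 458.43210963 -226.13967257   38.        ]
boss ((646.3292236328125, -299.6628112792969), 15.903488159179688) [ 646.42597657 -299.84236583   26.        ]
```

```bash
python3 - <<'E'
from m import *
im=cv2.imread('pics/w1.png')[:,:,::-1]; g=cv2.cvtColor(im,cv2.COLOR_RGB2GRAY).astype(float)
s=readout.get_state(); s['position']=np.array([515.53,-33.48,260.03])
def mid(prof,o): # outermost half-level crossings
    k=np.nonzero(prof>65)[0]; a,b=k[0],k[-1]
    return o+a-(prof[a]-65)/(prof[a]-prof[a-1]), o+b+(prof[b]-65)/(prof[b]-prof[b+1])
for nm,rows,(u0,u1) in (('big',(178,181,184,200,204),(222,290)),('small',(30,34,52,58,62),(222,295))):
    for v in rows:
        a,b=mid(g[v,u0:u1],u0); P=px2w('wrist',[[a,v],[b,v]],30,s); print(nm,v,round(a,1),round(b,1),P.round(1)[:,:2].tolist(),'w',np.linalg.norm(P[1]-P[0]).round(1),'mid',P.mean(0).round(1))
for nm,u in (('big',(240,243,268,272)),('small',(240,245,272,276))):
    for c in u:
        v0,v1=(165,212) if nm=='big' else (15,75)
        a,b=mid(g[v0:v1,c],v0); P=px2w('wrist',[[c,a],[c,b]],30,s); print(nm,c,round(a,1),round(b,1),'len',np.linalg.norm(P[1]-P[0]).round(1),'mid',P.mean(0).round(1))
go(480,297,220,5)
E
```

```text
big 178 235.0 274.5 [[493.7, -10.3], [498.2, -62.2]] w 52.1 mid [496.  -36.2  30. ]
big 181 234.9 273.9 [[489.7, -10.5], [494.1, -61.9]] w 51.6 mid [491.9 -36.2  30. ]
big 184 234.9 273.8 [[485.6, -10.8], [490.0, -62.1]] w 51.6 mid [487.8 -36.4  30. ]
big 200 234.4 273.0 [[463.5, -11.7], [467.9, -63.3]] w 51.8 mid [465.7 -37.5  30. ]
big 204 234.5 272.9 [[457.9, -12.1], [462.3, -63.8]] w 51.8 mid [460.1 -37.9  30. ]
small 30 237.0 280.9 [[672.5, -0.1], [676.9, -51.6]] w 51.7 mid [674.7 -25.8  30. ]
small 34 237.0 280.7 [[668.1, -0.3], [672.5, -51.9]] w 51.7 mid [670.3 -26.1  30. ]
small 52 236.4 279.3 [[648.1, -1.1], [652.5, -52.3]] w 51.4 mid [650.3 -26.7  30. ]
small 58 236.4 279.6 [[641.4, -1.6], [645.9, -53.4]] w 52.0 mid [643.6 -27.5  30. ]
small 62 236.3 279.6 [[636.9, -1.8], [641.3, -53.8]] w 52.2 mid [639.1 -27.8  30. ]
big 240 173.5 206.3 len 45.2 mid [477.8 -18.2  30. ]Traceback (most recent call last):
  File "<stdin>", line 13, in <module>
  File "<stdin>", line 6, in mid
IndexError: index 47 is out of bounds for axis 0 with size 47
```

Block edges measure 52 mm wide and agree with the screws and pins. That puts the fixture centre at about (568.8, -31.6), yaw 3.3°. On to the plate.

```bash
python3 - <<'E'
from h import *
go(480,297,220,5)
E
```

```text
t 2.7 pos [514.  -31.9 259.7] yaw 4.86 open 0.985 gf 0.0 ft [-0.8 -0.3 -0.6]
  after-turn shift cm [-0.52, -33.07, 3.97] before-turn [-0.61, -33.06, 3.97] turn units -0.02
```

move_arm(
  series=[
    [9,[0,-5.5,0.6],0],
    [9,[-0.1,-5.5,0.6],0],
    [9,[-0.1,-5.5,0.7],0],
    [9,[-0.1,-5.5,0.7],0],
    [9,[-0.1,-5.5,0.7],0],
  ],
)

```text
clock: 3.32
position: [483.7, 245.0, 226.9]
tcp_rot: [0.999, 0.044, -0.0, 0.0]
ft_force: [1.1, 0.4, -0.2]
opening: 0.987
grip_force: 0.0
```

move_arm(
  series=[
    [9,[-0.1,-3.5,0.6],0],
    [9,[-0.1,-2,0],0],
    [9,[0,0,0],0],
    [9,[0,0,0],0],
    [9,[0,0,0],0],
  ],
)

```text
clock: 3.95
position: [479.3, 296.1, 221.6]
tcp_rot: [0.999, 0.043, 0.0, 0.0]
ft_force: [-0.7, -0.6, -0.6]
opening: 0.987
grip_force: 0.0
```

```bash
python3 - <<'E'
from m import *
s,im=snap('wrist','w2.png')
print(s['position'],yaw(s),np.abs(s['dq']).max())
b,st,c=blob(im,w2px('wrist',[[515,297,12]],s)[0],170,40); print(st)
cs,_=cv2.findContours(b.astype(np.uint8),cv2.RETR_CCOMP,cv2.CHAIN_APPROX_NONE)
o=max(cs,key=cv2.contourArea)[:,0]; print(cv2.minAreaRect(px2w('wrist',o,12,s)[:,:2].astype(np.float32)))
for h in cs:
    a=cv2.contourArea(h)
    if 30<a<2000: P=px2w('wrist',h[:,0],12,s); print(a,h[:,0].mean(0),P.mean(0).round(1),cv2.minEnclosingCircle(P[:,:2].astype(np.float32)))
cv2.imwrite('pics/w2b.png',cv2.resize(im[:,:,::-1],(640,480)))
E
```

```text
[479.2788054  296.09419032 221.56124337] 4.9120002492233255 0.002906550006739335
[ 228   34   54  200 9344]
((510.43585205078125, 296.21002197265625), (240.69444274902344, 60.692115783691406), 5.711246967315674)
246.5 [256.20408163 210.81632653] [421.6 288.   12. ] ((421.3688659667969, 287.6818542480469), 12.447298049926758)
163.0 [254.65  62.5 ] [600.1 305.6  12. ] ((599.876220703125, 305.35528564453125), 8.610204696655273)
```

View pics/w2b.png

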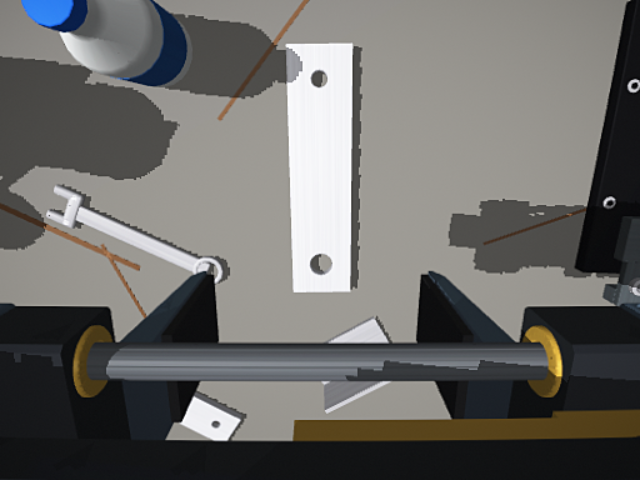

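Plate: holes at (319,78) and (320,264) in the view; centre (510.5, 296.4), yaw 5.65°, 240.7x60.7 mm, so it is the right one. Descending onto its middle.

```bash
python3 - <<'E'
from h import *
go(510.5,296.4,4,5.65)
E
```

```text
t 4.0 pos [479.3 296.2 221.5] yaw 4.91 open 0.984 gf 0.0 ft [ 0.7  0.7 -0.8]
  after-turn shift cm [3.11, 0.29, 21.75] before-turn [3.11, 0.25, 21.75] turn units -0.12
```

move_arm(
  series=[
    [9,[1.5,0.1,4],-0.12],
    [9,[1.6,0.2,4],0],
    [9,[0,0,4],0],
    [9,[0,0,4],0],
    [9,[0,0,3],0],
  ],
)

```text
clock: 4.62
position: [509.9, 296.0, 29.6]
tcp_rot: [0.999, 0.049, -0.001, 0.0]
ft_force: [0.3, 0.2, -0.6]
opening: 0.989
grip_force: 0.0
```

move_arm(
  series=[
    [9,[0,0,1.5],0],
    [9,[0,0,0.8],0],
    [9,[0,0,0.3],0],
    [9,[0,0,0],0],
    [9,[0,0,0],0],
  ],
)

```text
clock: 5.25
position: [510.6, 297.5, 6.1]
tcp_rot: [0.999, 0.05, 0.001, -0.0]
ft_force: [-0.3, 0.0, 0.1]
opening: 0.988
grip_force: 0.0
```

```bash
python3 - <<'E'
from h import *
go(510.5,296.4,4,5.65)
E
```

```text
t 5.25 pos [510.6 297.5   6.1] yaw 5.73 open 0.988 gf 0.0 ft [-0.3  0.   0.1]
  after-turn shift cm [-0.02, 0.11, 0.21] before-turn [-0.02, 0.11, 0.21] turn units 0.01
```

Lower 3 mm more and close.

move_arm(
  series=[
    [9,[0,0.1,0.3],0],
    [4.5,[0,0,0],0],
    [4.5,[0,0,0],0],
    [4.5,[0,0,0],0],
    [4.5,[0,0,0],0],
  ],
)

```text
clock: 5.88
position: [510.2, 296.2, 2.2]
tcp_rot: [0.999, 0.05, 0.0, 0.0]
ft_force: [-0.5, 1.5, 0.5]
opening: 0.576
grip_force: 0.0
```

move_arm(
  series=[
    [4.5,[0,0,0],0],
    [4.5,[0,0,0],0],
    [4.5,[0,0,-0.5],0],
    [4.5,[0,0,-1],0],
    [4.5,[0,0,-1.5],0],
  ],
)

```text
clock: 6.5
position: [510.2, 296.2, 33.1]
tcp_rot: [0.999, 0.05, -0.0, 0.0]
ft_force: [-0.1, 0.8, 0.2]
opening: 0.495
grip_force: 0.0
```

```bash
python3 - <<'E'
from h import *
s=readout.get_state();print(s['moment'].round(2))
go(569,-31.6,100,3.3)
E
```

```text
[ 0.01 -0.    0.01]
t 6.5 pos [510.2 296.2  33.1] yaw 5.73 open 0.495 gf 0.0 ft [-0.1  0.8  0.2]
  after-turn shift cm [3.99, 33.06, -6.69] before-turn [2.58, 33.2, -6.69] turn units 0.4
```

The opening went to 45 mm with no grip force, so the plate was missed. Looking.

```bash
python3 - <<'E'
from h import *
s,im=snap('wrist','w3.png'); a=snap('side','s3.png')[1];b=snap('scene','c3.png')[1]
u=w2px('side',[[510,296,20]])[0].astype(int);v=w2px('scene',[[510,296,20]])[0].astype(int)
def cr(i,p,r=50): x=np.clip(p[0]-64,0,384);y=np.clip(p[1]-58,0,288); return cv2.resize(i[y:y+96,x:x+128],(400,300),interpolation=cv2.INTER_CUBIC)
print(u,v)
cv2.imwrite('pics/x3.png',np.vstack([np.hstack([cr(a,u),cr(b,v)]),np.hstack([cv2.resize(im,(400,300)),cv2.resize(b,(400,300))])])[:,:,::-1])
E
```

```text
[198 245] [324 224]
```

View pics/x3.png

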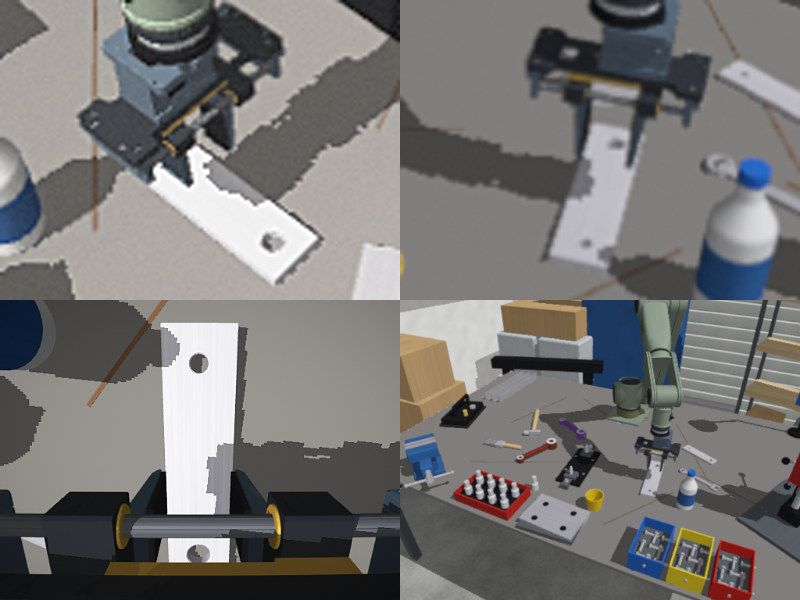

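```bash
python3 - <<'E'
from m import *
s=readout.get_state(); im=cv2.imread('pics/w3.png')[:,:,::-1]
print(s['position'],s['opening'])
b,st,c=blob(im,(255,100),185,40)
ys,xs=np.nonzero(b)
for v in (40,70,100,120):
    k=xs[ys==v]; P=px2w('wrist',[[k.min()-.5,v],[k.max()+.5,v]],12,s); print(v,k.min(),k.max(),P.round(1).tolist(),np.linalg.norm(P[1]-P[0])*np.cos(np.radians(0)))
# expected projected tip positions at opening o
for z in (0,-19):
  for o in (60,45.1):
    a=np.radians(yaw(s)); Y=np.array([np.sin(a),-np.cos(a),0]); p=np.array(s['position'])
    print(z,o,w2px('wrist',[p+Y*o/2-[0,0,z],p-Y*o/2-[0,0,z]],s).round(0).tolist())
cv2.imwrite('pics/w3b.png',cv2.resize(im[180:384,120:392,::-1],(800,600),interpolation=cv2.INTER_CUBIC))
E
```

```text
[511.19829595 296.72678531  33.8015206 ] 0.49367066621386063
40 219 304 [[622.8, 330.0, 12.0], [628.1, 277.7, 12.0]] 52.57740838634596
70 229 303 [[606.0, 322.5, 12.0], [610.8, 275.9, 12.0]] 46.80450593596953
100 208 301 [[586.7, 334.3, 12.0], [592.7, 274.7, 12.0]] 59.94862790733157
120 208 301 [[574.2, 333.5, 12.0], [580.3, 273.0, 12.0]] 60.84970345658543
0 60 [[301.0, 228.0], [207.0, 228.0]]
0 45.1 [[290.0, 228.0], [219.0, 228.0]]
-19 60 [[306.0, 240.0], [203.0, 240.0]]
-19 45.1 [[293.0, 240.0], [216.0, 240.0]]
```

View pics/w3b.png

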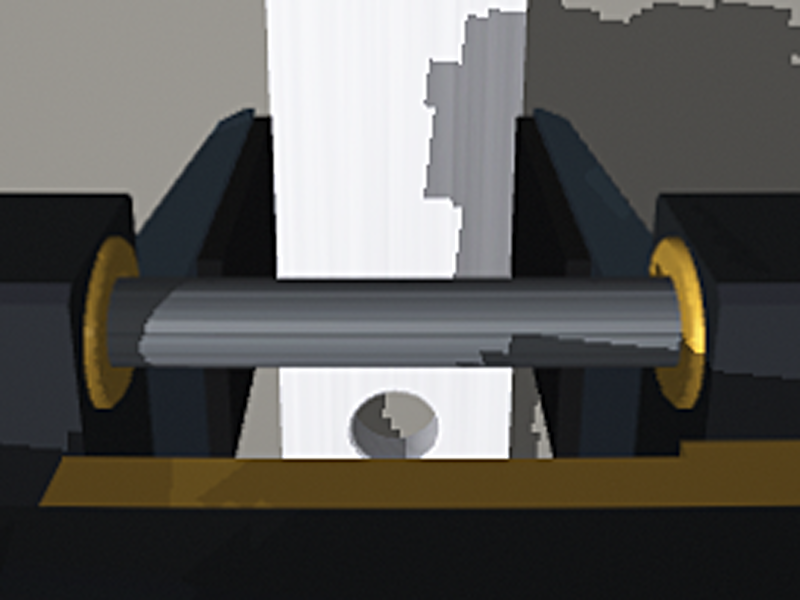

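```bash
python3 - <<'E'
from h import *
s=readout.get_state(); p=np.array(s['position']); R=Ro.from_quat(s['tcp_rot']).as_matrix()
for o in (90,60,52,45):
  for z in (5,0,-5,-10,-15):
    print(o,z,w2px('wrist',[p+R@[16,-o/2,z],p+R@[16,o/2,z]],s).round(0).tolist())
E
```

```text
90 5 [[184.0, 202.0], [325.0, 202.0]]
90 0 [[182.0, 204.0], [326.0, 204.0]]
90 -5 [[181.0, 207.0], [328.0, 207.0]]
90 -10 [[179.0, 209.0], [330.0, 209.0]]
90 -15 [[177.0, 212.0], [332.0, 212.0]]
60 5 [[207.0, 202.0], [301.0, 202.0]]
60 0 [[206.0, 204.0], [302.0, 204.0]]
60 -5 [[205.0, 207.0], [303.0, 207.0]]
60 -10 [[204.0, 209.0], [305.0, 209.0]]
60 -15 [[203.0, 212.0], [306.0, 212.0]]
52 5 [[214.0, 202.0], [295.0, 202.0]]
52 0 [[213.0, 204.0], [296.0, 204.0]]
52 -5 [[212.0, 207.0], [297.0, 207.0]]
52 -10 [[211.0, 209.0], [298.0, 209.0]]
52 -15 [[210.0, 212.0], [299.0, 212.0]]
45 5 [[219.0, 202.0], [290.0, 202.0]]
45 0 [[218.0, 204.0], [290.0, 204.0]]
45 -5 [[217.0, 207.0], [291.0, 207.0]]
45 -10 [[217.0, 209.0], [292.0, 209.0]]
45 -15 [[216.0, 212.0], [293.0, 212.0]]
```

The finger tips project about 25 mm higher than the stated TCP, and the jaws passed over the plate, which is undisturbed. I check this against the scene view before going lower.

```bash
python3 - <<'E'
from h import *
s=readout.get_state(); p=np.array(s['position']); R=Ro.from_quat(s['tcp_rot']).as_matrix()
print('seen +y finger tip ~ [334.6,218.8]')
for z in (0,-12,-25): print(z,w2px('scene',[p+R@[x,-o,z] for x,o in((-16,23),(16,23),(16,36))]).round(1).tolist())
im=cv2.imread('pics/c3.png'); cv2.imwrite('pics/c3b.png',cv2.resize(im[170:230,290:370],(800,600),interpolation=cv2.INTER_CUBIC))
go(510.5,296.4,10,5.65)
E
```

```text
seen +y finger tip ~ [334.6,218.8]
0 [[332.2, 219.9], [330.6, 225.5], [334.5, 226.3]]
-12 [[332.6, 217.1], [331.1, 222.7], [335.0, 223.5]]
-25 [[333.1, 214.0], [331.5, 219.6], [335.5, 220.4]]
t 6.65 pos [511.2 296.7  33.8] yaw 5.73 open 0.494 gf 0.0 ft [ 0.3 -0.1  0.3]
  after-turn shift cm [-0.07, 0.03, 2.38] before-turn [-0.07, 0.03, 2.38] turn units 0.01
```

View pics/c3b.png

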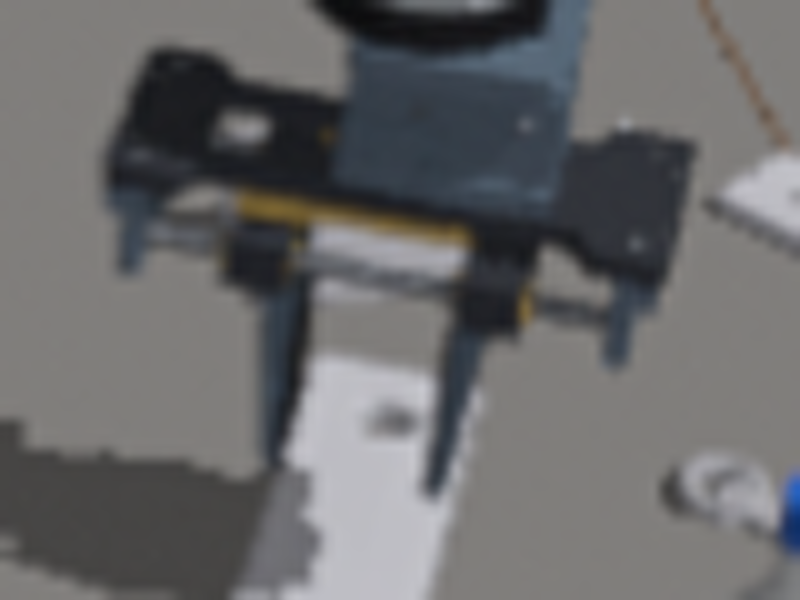

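The tip appears at about (333,219.5) in the scene frame. That matches fingertips about 25 mm behind the reported TCP, so I need to go lower, feeling for contact on the way.

move_arm(
  series=[
    [9,[0,0,0],0],
    [9,[0,0,0.5],0],
    [9,[0,0,0.7],0],
    [9,[0,0,0.7],0],
    [9,[0,0,0.5],0],
  ],
)

```text
clock: 7.28
position: [509.9, 296.0, 7.3]
tcp_rot: [0.999, 0.05, -0.001, 0.0]
ft_force: [-0.1, -0.2, -0.1]
opening: 0.976
grip_force: 0.0
```

move_arm(
  series=[
    [9,[0,0,0.5],0],
    [9,[0,0,0.5],0],
    [9,[0,0,0.4],0],
    [9,[0,0,0.3],0],
    [9,[0,0,0],0],
  ],
)

```text
clock: 7.9
position: [510.1, 296.1, -9.0]
tcp_rot: [0.999, 0.05, -0.0, 0.0]
ft_force: [-0.8, 0.3, 0.2]
opening: 0.985
grip_force: 0.0
```

move_arm(
  series=[
    [9,[0,0,0.2],0],
    [9,[0,0,0.2],0],
    [9,[0,0,0.2],0],
    [9,[0,0,0.1],0],
    [9,[0,0,0],0],
  ],
)

```text
clock: 8.52
position: [510.2, 296.2, -15.9]
tcp_rot: [0.999, 0.05, -0.0, 0.0]
ft_force: [-0.5, -0.6, -0.1]
opening: 0.985
grip_force: 0.0
```

```bash
python3 - <<'E'
from h import *
s,im=snap('scene','c4.png'); p=np.array(s['position']); R=Ro.from_quat(s['tcp_rot']).as_matrix(); print(p,s['ft_force'],s['opening'])
s2,w=snap('wrist','w4.png')
for z in (0,-12,-25): print(z,w2px('scene',[p+R@[x,-o,z] for x,o in((16,45),(16,59))]).round(1).tolist())
cv2.imwrite('pics/c4b.png',np.hstack([cv2.resize(im[170:245,285:385],(400,300),interpolation=cv2.INTER_CUBIC),cv2.resize(w[180:300,160:320],(400,300),interpolation=cv2.INTER_CUBIC)])[:,:,::-1])
E
```

```text
[510.16391182 296.17552303 -15.88054675] [-0.49329561 -0.62573468 -0.06475154] 0.9854457372184215
0 [[335.3, 238.1], [339.4, 238.9]]
-12 [[335.7, 235.4], [339.9, 236.2]]
-25 [[336.2, 232.4], [340.4, 233.3]]
```

View pics/c4b.png

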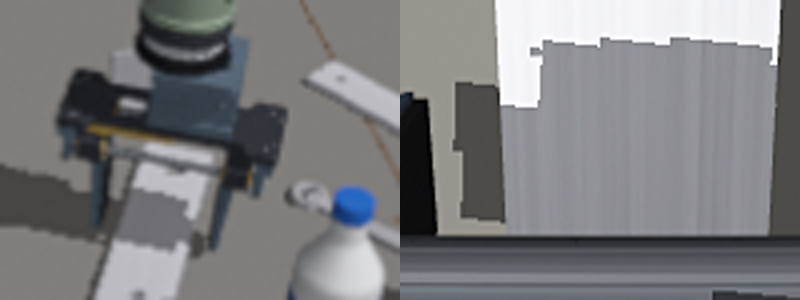

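The open tip at (338.8,232) is still about 9 mm above the bench, beside the plate. Down 5 mm more, then close.

move_arm(
  series=[
    [9,[0,0,0.2],0],
    [9,[0,0,0.2],0],
    [9,[0,0,0.1],0],
    [9,[0,0,0],0],
    [5,[0,0,0],0],
  ],
)

```text
clock: 9.25
position: [510.3, 296.2, -20.8]
tcp_rot: [0.999, 0.05, 0.0, 0.0]
ft_force: [0.5, 0.6, -0.0]
opening: 0.909
grip_force: 0.0
```

move_arm(
  series=[
    [5,[0,0,0],0],
    [5,[0,0,0],0],
    [5,[0,0,0],0],
    [5,[0,0,0],0],
    [5,[0,0,0],0],
  ],
)

```text
clock: 9.88
position: [510.2, 296.1, -20.7]
tcp_rot: [0.999, 0.05, 0.0, 0.0]
ft_force: [-0.5, 0.1, 0.5]
opening: 0.653
grip_force: 30.0
```

Gripped: 59.6 mm opening, 30 N. Lifting.

move_arm(
  series=[
    [5,[0,0,-0.5],0],
    [5,[0,0,-1.5],0],
    [5,[0,0,-2],0],
    [5,[0,0,-2.5],0],
    [5,[0,0,-2.5],0],
  ],
)

```text
clock: 10.5
position: [510.0, 296.2, 70.6]
tcp_rot: [0.999, 0.05, 0.0, -0.0]
ft_force: [0.3, 0.1, -3.8]
opening: 0.654
grip_force: 30.0
```

```bash
python3 - <<'E'
from h import *
print(readout.get_state()['moment'].round(2))
go(568.6,-31.6,90,3.3)
E
```

```text
[-0.02  0.    0.04]
t 10.5 pos [510.  296.2  70.6] yaw 5.73 open 0.654 gf 30.0 ft [ 0.3  0.1 -3.8]
  after-turn shift cm [3.96, 33.06, -1.94] before-turn [2.56, 33.2, -1.94] turn units 0.4
```

move_arm(
  series=[
    [5,[0,0,-1],0.4],
    [5,[0.4,4,-1],0],
    [5,[0.6,5,0],0],
    [5,[0.6,5,0],0],
    [5,[0.6,5,0],0],
  ],
)

```text
clock: 11.12
position: [543.3, 106.4, 90.1]
tcp_rot: [1.0, 0.029, 0.0, -0.0]
ft_force: [1.0, 0.9, -3.9]
opening: 0.654
grip_force: 30.0
```

move_arm(
  series=[
    [5,[0.6,5,0],0],
    [5,[0.6,4.5,0],0],
    [5,[0.5,3,0],0],
    [5,[0.1,1.5,0],0],
    [5,[0,0,0],0],
  ],
)

```text
clock: 11.75
position: [569.1, -31.1, 89.5]
tcp_rot: [1.0, 0.028, 0.0, -0.0]
ft_force: [-1.0, 0.3, -4.9]
opening: 0.652
grip_force: 30.0
```

move_arm(
  series=[
    [5,[0,0,0],0],
    [5,[0,0,0],0],
    [5,[0,0,0],0],
    [5,[0,0,0],0],
    [5,[0,0,0],0],
  ],
)

```text
clock: 12.38
position: [569.3, -30.8, 89.3]
tcp_rot: [1.0, 0.029, 0.0, 0.0]
ft_force: [0.3, -0.6, -5.2]
opening: 0.651
grip_force: 30.0
```

```bash
python3 - <<'E'
from m import *
s,im=snap('wrist','w5.png')
h=s['position'][2]+20.7; print('underside',h)
# plate outline & holes at top surface h+12 ; pins seen
print('exp small hole top px',w2px('wrist',[[568.6+90,-26.4,h+12],[568.6-90,-37,h+12]],s))
go(568.6,-31.6,60,3.3)
u=w2px('wrist',[[658.5,-26.4,h+12]],s)[0].astype(int)
hsv=cv2.cvtColor(im,cv2.COLOR_RGB2HSV); print(hsv[max(u[1]-16,0):u[1]+16:2,u[0]-18:u[0]+18:2,2])
E
```

```text
underside 109.9753678057583
exp small hole top px [[256.44425941  76.1197826 ]
 [255.7204783  383.49297865]]
t 12.43 pos [569.3 -30.8  89.2] yaw 3.33 open 0.655 gf 30.0 ft [ 0.  -0.2 -3.6]
  after-turn shift cm [-0.07, 0.07, 2.92] before-turn [-0.07, 0.07, 2.92] turn units 0.01
[[244 252 201 163 126  67  69  77  83  76  64  93 193 232 239 242 244 241]
 [247 219 155  93  77  96 111 109 109 109 105  86  61 167 236 240 244 241]
 [248 141  82  84 108 108 106 106 105 105 105 105 100 130 193 235 245 241]
 [157 105  84 110 108 108 107 108 108 108 108 108 108 103 147 240 242 241]
 [139  72 110 108 107 109 108 107 107 107 106 106 105 105 108 177 241 241]
 [146  78 111 110 110 109 110 111 109 110 109 109 108 109 104 168 246 242]
 [130 106 109 108 108 109 107 108 108 108 108 109 108 108 105 142 252 241]
 [ 94 110 108 109 109 109 108 104 119 127 113 105 109 108 108 118 255 241]
 [111 107 108 107 108 106  99 173 175 169 145 130 100 107 107  96 255 241]
 [152 113 114 114 113 108 191 201 208 120 113 113 105  99 119 121 252 240]
 [154 108 111 111 110 100 206 220 225 147 156 118 104  97  53 175 248 240]
 [159 133 106 107 107 116 211 230  96 156 154 151  99  95  64 255 245 240]
 [222 163  97 103 104 120 202 216  76 161 160 123  95  88 122 252 244 240]
 [247 229 181 100 106  97 194 204 211  86  96  84  86  67 255 244 244 240]
 [244 249 205 200  95  98 178 169 176 147  81  74 117 255 245 243 243 240]
 [244 246 246 237 198 218  97 142 126 103 172 255 245 245 244 243 243 241]]
```

The small pin shows through the small hole. I compare the hole and pin positions in the same picture.

```bash
python3 - <<'E'
from m import *
s=readout.get_state(); im=cv2.imread('pics/w5.png')[:,:,::-1]; h=s['position'][2]+20.7
g=cv2.cvtColor(im,cv2.COLOR_RGB2HSV)[...,2]
reg=np.zeros_like(g); reg[55:97,234:278]=1
m=((g<175)&(reg>0)).astype(np.uint8); cs,_=cv2.findContours(m,cv2.RETR_EXTERNAL,cv2.CHAIN_APPROX_NONE); o=cv2.convexHull(max(cs,key=cv2.contourArea))[:,0]
P=px2w('wrist',o,h+12,s)[:,:2].astype(np.float32); print('hole(top)',o.min(0),o.max(0),cv2.minEnclosingCircle(P),cv2.fitEllipse(P))
print(np.array2string(g[70:96,244:268],max_line_width=200))
for z in (70,60,50): print(z,w2px('wrist',[[658.5,-26.4,z]],s))
ys,xs=np.nonzero((g>225)); k=(ys>100)&(ys<150)&(xs>150)&(xs<350)
for v in (105,125,145):
    q=xs[(ys==v)&(xs>180)&(xs<330)]; E=px2w('wrist',[[q.min()-.5,v],[q.max()+.5,v]],h+12,s); print('plate edges',v,E.round(1)[:,:2].tolist(),E.mean(0).round(1))
E
```

```text
hole(top) [236  57] [268  91] ((659.3431396484375, -24.676647186279297), 7.879908084869385) ((659.3648681640625, -24.59021759033203), (15.079212188720703, 15.6566801071167), 157.1678009033203)
[[110 110 110 110 109 110 110 110 111 110 109 110 110 109 109 110 109 108 108 109 109 108 104 110]
 [109 109 109 109 109 109 108 109 108 108 109 109 109 108 109 109 110 108 108 107 109 107 106 100]
 [108 108 108 108 109 107 107 108 108 108 108 108 108 108 108 109 109 109 108 109 108 107 105 101]
 [108 108 108 108 108 109 109 108 108 107 106 105 105 105 107 108 109 108 109 107 109 106 105 101]
 [109 109 109 108 109 109 108 107 104 100 119 116 127 124 113 108 105 104 109 109 108 108 108 104]
 [109 108 109 108 109 107 106 102 113 164 159 150 149 138 129 119 113 110 102 111 109 108 109 104]
 [107 106 108 106 106 104  99 110 173 185 175 170 169 156 145 136 130 108 100 103 107 107 107 103]
 [109 110 109 109 108 103 113 181 190 196 190 190 192 114 116 116 115 107 103  99 103 112 110 105]
 [114 114 113 112 108 121 191 200 201 209 208 213 120 111 113 114 113 109 105 100  99  77 119 112]
 [114 115 115 11
[... 1267 characters left out ...]
42]
 [248 251 251 252 246 229 215 220 223 226 231 235 236 236 237 244 244 244 244 244 244 244 244 242]
 [247 249 247 246 248 250 251 244 245 238 238 239 245 248 248 246 244 244 244 245 244 244 244 243]
 [247 248 246 245 246 247 247 247 247 247 246 246 247 246 247 245 244 243 244 245 244 244 244 242]
 [247 248 246 245 245 246 246 246 245 245 243 245 246 246 246 245 243 244 244 245 243 244 244 242]]
70 [[255.58555665  82.35013094]]
60 [[255.48663012  83.19857599]]
50 [[255.39614219  83.9746841 ]]
plate edges 105 [[643.6, 3.9], [647.1, -55.6]] [645.4 -25.9 121.9]
plate edges 125 [[634.2, 3.3], [637.7, -56.2]] [635.9 -26.4 121.9]
plate edges 145 [[624.4, 2.7], [627.9, -56.7]] [626.2 -27.  121.9]
```

move_arm(
  series=[
    [5,[-0.1,0.15,0.7],0],
    [5,[0,0,1.2],0],
    [5,[0,0,1.2],0],
    [5,[0,0,0.5],0],
    [5,[0,0,0],0],
  ],
)

```text
clock: 13.05
position: [568.0, -32.5, 52.6]
tcp_rot: [1.0, 0.029, -0.001, -0.0]
ft_force: [0.8, 0.1, -3.1]
opening: 0.654
grip_force: 30.0
```

move_arm(
  series=[
    [5,[0,0,0],0],
    [5,[0,0,0],0],
    [5,[0,0,0],0],
    [5,[0,0,0],0],
    [5,[0,0,0],0],
  ],
)

```text
clock: 13.68
position: [568.4, -32.5, 53.3]
tcp_rot: [1.0, 0.029, 0.0, 0.0]
ft_force: [-0.2, -0.5, -4.5]
opening: 0.651
grip_force: 30.0
```

```bash
python3 - <<'E'
from m import *
s,im=snap('wrist','w6.png'); h=s['position'][2]+20.7
go(568.6,-31.6,10,3.3)
g=cv2.cvtColor(im,cv2.COLOR_RGB2HSV)[...,2]
u=w2px('wrist',[[658.5,-26.4,h+12]],s)[0].astype(int); print(h,u)
reg=np.zeros_like(g); reg[u[1]-22:u[1]+22,u[0]-22:u[0]+22]=1
m=((g<175)&(reg>0)).astype(np.uint8); cs,_=cv2.findContours(m,cv2.RETR_EXTERNAL,cv2.CHAIN_APPROX_NONE); o=cv2.convexHull(max(cs,key=cv2.contourArea))[:,0]
P=px2w('wrist',o,h+12,s)[:,:2].astype(np.float32); print('hole(top)',o.min(0),o.max(0),cv2.minEnclosingCircle(P))
for z in (70,60): print(z,w2px('wrist',[[658.5,-26.9,z]],s))
cv2.imwrite('pics/w6b.png',np.hstack([cv2.resize(im[u[1]-24:u[1]+24,u[0]-24:u[0]+24],(400,400),interpolation=cv2.INTER_NEAREST),cv2.resize(cv2.imread('pics/w5.png')[52:100,232:280,::-1],(400,400),interpolation=cv2.INTER_NEAREST)])[:,:,::-1]); print('crop origin',u-24)
E
```

```text
t 13.72 pos [568.4 -32.5  53.3] yaw 3.33 open 0.653 gf 30.0 ft [ 0.4 -0.4 -3.9]
  after-turn shift cm [0.03, -0.09, 4.33] before-turn [0.03, -0.09, 4.33] turn units 0.0
73.9949031212371 [252  74]
hole(top) [236  57] [268  91] ((658.4500732421875, -26.331396102905273), 7.880372524261475)
70 [[253.90476754  76.56652369]]
60 [[253.87594102  77.88681825]]
crop origin [228  50]
```

View pics/w6b.png

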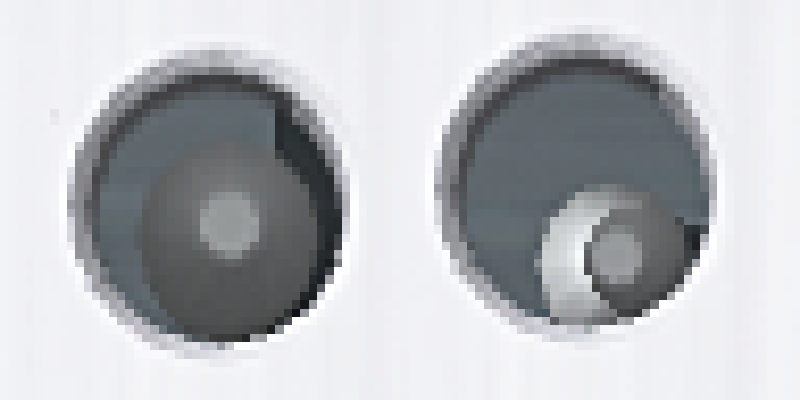

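Left half (now): the small pin's flat tip at crop (230,225) is about 1.2 mm to the tool's +y side of where the hole centre needs it, and well inside the hole. I shift 1.2 mm in +y and start over the tapers.

move_arm(
  series=[
    [5,[0,0.12,0],0],
    [5,[0,0,0.3],0],
    [5,[0,0,0.4],0],
    [5,[0,0,0.4],0],
    [5,[0,0,0.3],0],
  ],
)

```text
clock: 14.35
position: [568.3, -33.7, 38.8]
tcp_rot: [1.0, 0.029, -0.0, 0.0]
ft_force: [0.2, -0.3, -4.1]
opening: 0.649
grip_force: 30.0
```

move_arm(
  series=[
    [5,[0,0,0.1],0],
    [5,[0,0,0],0],
    [5,[0,0,0],0],
    [5,[0,0,0],0],
    [5,[0,0,0],0],
  ],
)

```text
clock: 14.98
position: [568.5, -33.7, 38.3]
tcp_rot: [1.0, 0.029, 0.0, 0.0]
ft_force: [-0.0, -0.5, -4.4]
opening: 0.654
grip_force: 30.0
```

```bash
python3 - <<'E'
from m import *
s,im=snap('wrist','w7.png'); h=s['position'][2]+20.7
print(s['moment'].round(2)); go(568.4,-33.7,10,3.3)
g=cv2.cvtColor(im,cv2.COLOR_RGB2HSV)[...,2]
print(h,w2px('wrist',[[658.5,-27.55,70]],s))
reg=np.zeros_like(g); reg[50:100,228:280]=1
m=((g<175)&(reg>0)).astype(np.uint8); cs,_=cv2.findContours(m,cv2.RETR_EXTERNAL,cv2.CHAIN_APPROX_NONE); o=cv2.convexHull(max(cs,key=cv2.contourArea))[:,0]
print('hole(top)',o.min(0),o.max(0),cv2.minEnclosingCircle(px2w('wrist',o,h+12,s)[:,:2].astype(np.float32)))
print(np.array2string(g[56:94:2,236:272:2],max_line_width=200))
sc=camera('scene'); cv2.imwrite('pics/c7.png',sc[:,:,::-1]); b=w2px('scene',[[478.6,-37.5,h+12]])[0].round().astype(int);print(b)
print(np.array2string(cv2.cvtColor(sc,cv2.COLOR_RGB2GRAY)[b[1]-10:b[1]+11,b[0]-10:b[0]+11],max_line_width=200))
E
```

```text
[ 0.03  0.04 -0.01]
t 15.03 pos [568.5 -33.7  38.3] yaw 3.32 open 0.652 gf 30.0 ft [-1.3 -0.1 -4.5]
  after-turn shift cm [-0.01, 0.0, 2.83] before-turn [-0.01, 0.0, 2.83] turn units 0.0
59.04151970278032 [[252.771376    74.42863662]]
hole(top) [236  57] [268  91] ((658.5444946289062, -27.53647804260254), 7.880860328674316)
[[244 243 245 244 249 253 232 203 189 182 204 232 238 246 245 243 242 244]
 [244 244 245 248 240 158 183 148 142 127 158 173 220 224 242 244 242 244]
 [245 244 252 201 162 128  68  75  75  68  71  68  94 194 232 239 242 244]
 [245 247 219 155  95  73  63  53  52  52  55  57  66  68 172 236 240 244]
 [245 249 141  83  71  51  68  90  99  93  78  50  55  54 131 192 235 245]
 [249 156 106  69  51  95 108  97 141 133 127 109  67  55  48 153 240 242]
 [255 139  74  50  89 101  93 196 164 145 116 106 102  66  51  64 180 241]
 [230 147  80  68  95 205 223 220 224 162 109 107 102  99  54  50 176 246]
 [195 130 112  88  80 228 233 247 248 253 210 102 100  96  60  55 124 252]
 [158  95 109  89  76 232 241 246 246 247 249 100  99  95  68  54  49 255]
 [218 111 106  85  72 22
[... 1789 characters left out ...]
90]
 [190 191 190 189 180 159 130  83  42  35  41  51  81 154 192 174 117  72  77  82  91]
 [191 190 188 188 190 190 170 112  61  50  44  44  80 156 194 176 119  75  76  78  84]
 [181 183 184 183 190 188 161  90  59  54  49  47  86 159 192 173 121  87  84  76  84]
 [122 149 158 154 177 170 129  63  57  53  45  50 102 164 187 168 128 100  96  75  90]
 [108 112 115 113 119 111  82  52  58  55  46  51 109 163 177 157 127  92  67  69  99]
 [109 109 110 109 109 102  77  52  58  54  44  56 122 164 160 129  96  83  67  67  99]
 [110 110 111 110 111 103  78  54  59  54  43  57 116 153 143 106  91  94  83  54  55]
 [110 110 110 111 111 104  78  54  60  56  47  67 118 139 116  93  91  89  74  43  25]]
```

Both pin tips are inside the holes (underside at 59 mm, no side force) and the small pin is concentric with its hole. Lowering to just above the blocks.

move_arm(
  series=[
    [5,[0,0,0.5],0],
    [5,[0,0,0.6],0],
    [5,[0,0,0.6],0],
    [5,[0,0,0.5],0],
    [5,[0,0,0.3],0],
  ],
)

```text
clock: 15.7
position: [568.3, -33.7, 12.8]
tcp_rot: [1.0, 0.029, -0.0, -0.0]
ft_force: [0.3, 0.1, -4.5]
opening: 0.655
grip_force: 30.0
```

move_arm(
  series=[
    [5,[0,0,0.1],0],
    [5,[0,0,0],0],
    [5,[0,0,0],0],
    [5,[0,0,0],0],
    [5,[0,0,0],0],
  ],
)

```text
clock: 16.32
position: [568.5, -33.7, 12.4]
tcp_rot: [1.0, 0.029, 0.0, 0.0]
ft_force: [0.6, 0.2, -3.0]
opening: 0.657
grip_force: 30.0
```

Underside at about 33 mm; lowering in 1 mm steps.

move_arm(
  series=[
    [5,[0,0,0.1],0],
    [5,[0,0,0.1],0],
    [5,[0,0,0.05],0],
    [5,[0,0,0],0],
    [5,[0,0,0],0],
  ],
)

```text
clock: 16.95
position: [568.5, -33.7, 9.7]
tcp_rot: [1.0, 0.029, -0.0, 0.0]
ft_force: [-0.0, -0.3, -4.2]
opening: 0.653
grip_force: 30.0
```

move_arm(
  series=[
    [5,[0,0,0.05],0],
    [5,[0,0,0.05],0],
    [5,[0,0,0.05],0],
    [5,[0,0,0],0],
    [5,[0,0,0],0],
  ],
)

```text
clock: 17.58
position: [568.6, -33.7, 9.2]
tcp_rot: [1.0, 0.029, 0.0, 0.0]
ft_force: [-2.6, 0.2, 5.5]
opening: 0.654
grip_force: 30.0
```

Contact at the expected height, pressing with about 10 N, so the plate is resting. Let go and rise.

move_arm(
  series=[
    [9,[0,0,0],0],
    [9,[0,0,0],0],
    [9,[0,0,0],0],
    [9,[0,0,0],0],
    [9,[0,0,0],0],
  ],
)

```text
clock: 18.2
position: [568.5, -33.7, 8.2]
tcp_rot: [1.0, 0.029, -0.0, 0.0]
ft_force: [0.2, -0.7, -0.3]
opening: 0.986
grip_force: 0.0
```

move_arm(
  series=[
    [9,[0,0,-1],0],
    [9,[0,0,-3],0],
    [9,[0,0,-5],0],
    [9,[0,0,-5],0],
    [9,[0,0,-5],0],
  ],
)

```text
clock: 18.82
position: [568.3, -33.7, 200.7]
tcp_rot: [1.0, 0.029, 0.001, 0.0]
ft_force: [1.3, -0.4, 0.1]
opening: 0.985
grip_force: 0.0
```

```bash
python3 - <<'E'
from h import *
go(515,-33,240,3.3)
E
```

```text
t 18.82 pos [568.3 -33.7 200.7] yaw 3.33 open 0.985 gf 0.0 ft [ 1.3 -0.4  0.1]
  after-turn shift cm [-5.32, -0.37, -3.93] before-turn [-5.32, -0.38, -3.93] turn units 0.0
```

move_arm(
  series=[
    [9,[-2.7,0,-2],0],
    [9,[-2.6,0,-2],0],
    [9,[0,0,0],0],
    [9,[0,0,0],0],
    [9,[0,0,0],0],
  ],
)

```text
clock: 19.45
position: [515.8, -36.7, 237.2]
tcp_rot: [1.0, 0.029, -0.001, -0.0]
ft_force: [-0.3, -0.1, -0.2]
opening: 0.991
grip_force: 0.0
```

```bash
python3 - <<'E'
from m import *
s,im=snap('wrist','w8.png'); print(s['position'],yaw(s))
hsv=cv2.cvtColor(im,cv2.COLOR_RGB2HSV); g=hsv[...,2]
b,st,c=blob(im,w2px('wrist',[[590,-31,42]],s)[0],170,40); print('plate',st)
cs,_=cv2.findContours(b.astype(np.uint8),cv2.RETR_CCOMP,cv2.CHAIN_APPROX_NONE)
o=max(cs,key=cv2.contourArea)[:,0]
for z in (42,46): print(z,cv2.minAreaRect(px2w('wrist',o,z,s)[:,:2].astype(np.float32)))
for h in cs:
    a=cv2.contourArea(h)
    if 20<a<2000: P=px2w('wrist',h[:,0],42,s); print(a,P.mean(0).round(1),cv2.minEnclosingCircle(P[:,:2].astype(np.float32)))
for nm,X,z in (('hub',(460,-226),38),('boss',(646,-300),26)):
    u,v=w2px('wrist',[[*X,z]],s)[0].astype(int); w=26
    m=((g>140)&(hsv[...,1]<40)).astype(np.uint8); r=((hsv[...,1]>110)&((hsv[...,0]<15)|(hsv[...,0]>170))).astype(np.uint8)
    hi=((g>205)&(hsv[...,1]<40)).astype(np.uint8); M=np.zeros_like(m); M[max(v-w,0):v+w,u-w:u+w]=hi[max(v-w,0):v+w,u-w:u+w]
    cs,_=cv2.findContours(M,cv2.RETR_CCOMP,cv2.CHAIN_APPROX_NONE)
    print(nm,u,v)
    for h in cs:
        if cv2.contourArea(h)>15:
            P=px2w('wrist',h[:,0],z,s)[:,:2].astype(np.float32); (x,y),r=cv2.minEnclosingCircle(P); print('  ',round(cv2.contourArea(h)),h[:,0].min(0),h[:,0].max(0),round(x,1),round(y,1),'r',round(r,1),P.mean(0))
E
```

```text
[515.80745649 -36.65386804 237.23759291] 3.331279612918337
plate [  226     9    56   213 10445]
42 ((568.7138061523438, -33.29967498779297), (240.53062438964844, 60.096832275390625), 3.3636910915374756)
46 ((568.9690551757812, -33.282012939453125), (238.0844268798828, 59.485660552978516), 3.3636910915374756)
341.5 [478.6 -44.9  42. ] ((479.4365234375, -45.131797790527344), 18.719337463378906)
302.0 [659.  -33.4  42. ] ((659.3192749023438, -35.41435241699219), 16.10641098022461)
hub 399 219
   182 [387 211] [422 223] 465.6 -231.6 r 22.4 [ 462.85092 -231.4844 ]
boss 483 70
   500 [472  57] [497  83] 646.3 -300.4 r 15.3 [ 646.47485 -300.5802 ]
   186 [477  62] [492  78] 646.3 -300.5 r 9.5 [ 646.46515 -300.64236]
```

Plate confirmed seated: outline 240.5x60.1 mm at z=42, centre (568.7,-33.3), yaw 3.36°. Now over to the lever.

```bash
python3 - <<'E'
from h import *
go(505,-243,240,-22)
E
```

```text
t 19.5 pos [515.8 -36.7 237.2] yaw 3.33 open 0.987 gf 0.0 ft [-0.   0.6 -0.1]
  after-turn shift cm [6.73, 19.54, -0.28] before-turn [-2.28, 20.54, -0.28] turn units 4.22
```

move_arm(
  series=[
    [9,[0,0,-0.3],1.5],
    [9,[0,0,0],1.4],
    [9,[0,0,0],1.32],
    [9,[1.7,5,0],0],
    [9,[1.8,5,0],0],
  ],
)

```text
clock: 20.12
position: [510.9, -143.3, 240.5]
tcp_rot: [0.982, -0.19, -0.0, -0.0]
ft_force: [1.2, -0.0, -0.4]
opening: 0.989
grip_force: 0.0
```

move_arm(
  series=[
    [9,[1.7,5,0],0],
    [9,[1.5,4.5,0],0],
    [9,[0,0,0],0],
    [9,[0,0,0],0],
    [9,[0,0,0],0],
  ],
)

```text
clock: 20.75
position: [504.9, -241.4, 241.1]
tcp_rot: [0.982, -0.19, -0.0, -0.0]
ft_force: [-0.1, -0.7, -0.2]
opening: 0.991
grip_force: 0.0
```

```bash
cat > lev.py <<'E'
from m import *
s,im=snap('wrist','w9.png'); print(s['position'],yaw(s),np.abs(s['dq']).max())
hsv=cv2.cvtColor(im,cv2.COLOR_RGB2HSV); g=hsv[...,2]
C={}
for nm,X,z in (('hub',(479.5,-233),38),('boss',(646.4,-300.5),26)):
    u,v=w2px('wrist',[[*X,z]],s)[0].astype(int); w=32
    hi=((g>205)&(hsv[...,1]<40)).astype(np.uint8); M=np.zeros_like(hi); M[max(v-w,0):v+w,u-w:u+w]=hi[max(v-w,0):v+w,u-w:u+w]
    cs,_=cv2.findContours(M,cv2.RETR_CCOMP,cv2.CHAIN_APPROX_NONE)
    print(nm,u,v)
    for h in cs:
        if cv2.contourArea(h)>15:
            P=px2w('wrist',h[:,0],z,s)[:,:2].astype(np.float32); (x,y),r=cv2.minEnclosingCircle(P); print('  ',round(cv2.contourArea(h)),h[:,0].min(0),h[:,0].max(0),round(x,1),round(y,1),'r',round(r,1),P.mean(0))
r=((hsv[...,1]>110)&((hsv[...,0]<15)|(hsv[...,0]>170))&(g>40))
for t in (20,40,60,80):
    p=np.array([479.5,-233])+(np.array([646.4,-300.5])-[479.5,-233])*(55+t)/180
    u,v=w2px('wrist',[[*p,29]],s)[0].astype(int); k=np.nonzero(r[v,u-40:u+40])[0]+u-40
    if len(k): E=px2w('wrist',[[k.min()-.5,v],[k.max()+.5,v]],29,s); print('arm',t,k.min(),k.max(),E.round(1)[:,:2].tolist(),E.mean(0).round(1))
E
python3 lev.py
```

```text
[ 504.85216016 -241.44499529  241.05373842] -21.905362474751858 0.006468864672947164
hub 255 188
   1197 [233 169] [273 207] 480.2 -230.2 r 25.4 [ 480.42764 -230.42175]
   338 [242 178] [264 199] 480.0 -230.3 r 13.8 [ 480.18396 -230.35739]
boss 255 32
   578 [243  19] [269  47] 646.1 -300.5 r 15.4 [ 646.2564  -300.49045]
   216 [248  24] [264  42] 646.0 -300.4 r 9.9 [ 646.093   -300.09756]
arm 20 247 262 [[553.5, -251.3], [546.3, -269.2]] [ 549.9 -260.2   29. ]
arm 40 247 262 [[572.0, -258.8], [564.9, -276.6]] [ 568.4 -267.7   29. ]
arm 60 247 263 [[591.1, -266.6], [583.6, -285.2]] [ 587.4 -275.9   29. ]
arm 80 222 263 [[619.6, -246.8], [601.3, -292.2]] [ 610.5 -269.5   29. ]
```

Hub (480.2,-230.3) and boss (646.1,-300.4) are 180.1 mm apart, so this is the right lever. Yaw is -22.9° and the balance point is (530.9,-251.7).

```bash
python3 - <<'E'
from h import *
print(px2w('scene',[[168,170],[131,184],[152,189],[232,171],[173,150]],10).round(0)[:,:2].tolist())
go(530.9,-251.7,-20.5,-22.9)
E
```

```text
[[424.0, -387.0], [573.0, -461.0], [568.0, -366.0], [320.0, -145.0], [272.0, -461.0]]
t 20.8 pos [ 504.9 -241.4  241.2] yaw -21.89 open 0.984 gf 0.0 ft [0.5 0.3 0.6]
  after-turn shift cm [2.8, -0.06, 26.17] before-turn [2.8, -0.02, 26.17] turn units 0.17
```

move_arm(
  series=[
    [6,[1.4,0,3],0.17],
    [6,[1.4,0,4.5],0],
    [6,[0,0,5],0],
    [6,[0,0,5],0],
    [6,[0,0,3],0],
  ],
)

```text
clock: 21.42
position: [529.5, -251.6, 33.9]
tcp_rot: [0.98, -0.199, -0.002, -0.0]
ft_force: [0.6, -0.3, 0.5]
opening: 0.658
grip_force: 0.0
```

move_arm(
  series=[
    [6,[0,0,2],0],
    [6,[0,0,1.5],0],
    [6,[0,0,0.7],0],
    [6,[0,0,0.5],0],
    [6,[0,0,0],0],
  ],
)

```text
clock: 22.05
position: [530.7, -253.4, -10.5]
tcp_rot: [0.98, -0.199, 0.0, 0.0]
ft_force: [-0.3, 0.9, -0.2]
opening: 0.658
grip_force: 0.0
```

```bash
python3 - <<'E'
from h import *
go(530.9,-251.7,-20.5,-22.9)
E
```

```text
t 22.05 pos [ 530.7 -253.4  -10.5] yaw -23.01 open 0.658 gf 0.0 ft [-0.3  0.9 -0.2]
  after-turn shift cm [-0.05, -0.17, 1.0] before-turn [-0.05, -0.17, 1.0] turn units -0.02
```

move_arm(
  series=[
    [6,[0,-0.05,0.5],0],
    [6,[0,0,0.4],0],
    [6,[0,0,0],0],
    [6,[0,0,0],0],
    [1.5,[0,0,0],0],
  ],
)

```text
clock: 22.68
position: [530.8, -253.0, -19.6]
tcp_rot: [0.98, -0.199, 0.0, 0.0]
ft_force: [-0.1, -0.4, 0.2]
opening: 0.577
grip_force: 0.0
```

move_arm(
  series=[
    [1.5,[0,0,0],0],
    [1.5,[0,0,0],0],
    [1.5,[0,0,0],0],
    [1.5,[0,0,0],0],
    [1.5,[0,0,0],0],
  ],
)

```text
clock: 23.3
position: [530.8, -252.7, -19.7]
tcp_rot: [0.98, -0.199, 0.0, -0.0]
ft_force: [0.2, 0.3, 1.4]
opening: 0.22
grip_force: 30.0
```

move_arm(
  series=[
    [1.5,[0,0,0],0],
    [1.5,[0,0,0],0],
    [1.5,[0,0,0],0],
    [1.5,[0,0,0],0],
    [1.5,[0,0,0],0],
  ],
)

```text
clock: 23.92
position: [530.8, -252.7, -19.7]
tcp_rot: [0.98, -0.2, 0.0, -0.0]
ft_force: [1.1, 2.2, -0.3]
opening: 0.221
grip_force: 30.0
```

Gripped at 20 mm. A small lift comes first, to check the balance.

move_arm(
  series=[
    [1.5,[0,0,-0.3],0],
    [1.5,[0,0,-0.7],0],
    [1.5,[0,0,-1],0],
    [1.5,[0,0,-1],0],
    [1.5,[0,0,-0.5],0],
  ],
)

```text
clock: 24.55
position: [531.2, -253.2, 16.4]
tcp_rot: [0.98, -0.2, 0.001, 0.0]
ft_force: [-0.6, 0.1, -8.0]
opening: 0.218
grip_force: 30.0
```

```bash
python3 - <<'E'
from h import *
s=readout.get_state();R=Ro.from_quat(s['tcp_rot']).as_matrix();print('moment tool axes',(R.T@s['moment']).round(3))
go(530.9,-252.7,180,-22.9)
E
```

```text
moment tool axes [ 0.089 -0.098 -0.018]
t 24.55 pos [ 531.2 -253.2   16.4] yaw -23.02 open 0.218 gf 30.0 ft [-0.6  0.1 -8. ]
  after-turn shift cm [-0.05, -0.04, -16.36] before-turn [-0.05, -0.04, -16.36] turn units -0.02
```

move_arm(
  series=[
    [1.5,[0,0,-1.5],0],
    [1.5,[0,0,-2.5],0],
    [1.5,[0,0,-2.5],0],
    [1.5,[0,0,-2.5],0],
    [1.5,[0,0,-1.6],0],
  ],
)

```text
clock: 25.18
position: [531.1, -253.1, 123.2]
tcp_rot: [0.98, -0.199, 0.001, 0.0]
ft_force: [0.1, -0.1, -7.5]
opening: 0.216
grip_force: 30.0
```

move_arm(
  series=[
    [1.5,[0,0,0],-0.5],
    [1.5,[0,0,0],-0.9],
    [1.5,[0,0,0],-1],
    [1.5,[0,0,0],-1],
    [1.5,[0,0,0],-0.6],
  ],
)

```text
clock: 25.8
position: [530.2, -252.7, 121.2]
tcp_rot: [1.0, 0.01, -0.0, -0.0]
ft_force: [0.1, 0.2, -7.5]
opening: 0.212
grip_force: 30.0
```

```bash
python3 - <<'E'
from h import *
go(533.9,-34.8,122.3,3.35)
E
```

```text
t 25.8 pos [ 530.2 -252.7  121.2] yaw 1.12 open 0.212 gf 30.0 ft [ 0.1  0.2 -7.5]
  after-turn shift cm [1.64, -21.73, -0.11] before-turn [0.79, -21.78, -0.11] turn units -0.37
```

move_arm(
  series=[
    [1.5,[0,0,0],-0.37],
    [1.5,[0.2,-2,0],0],
    [1.5,[0.2,-3.5,-0.1],0],
    [1.5,[0.3,-4,0],0],
    [1.5,[0.3,-4,0],0],
  ],
)

```text
clock: 26.42
position: [532.6, -115.4, 122.3]
tcp_rot: [1.0, 0.028, -0.0, -0.0]
ft_force: [0.9, -0.6, -8.3]
opening: 0.216
grip_force: 30.0
```

move_arm(
  series=[
    [1.5,[0.3,-3.7,0],0],
    [1.5,[0.2,-2.8,0],0],
    [1.5,[0.1,-1.7,0],0],
    [1.5,[0,0,0],0],
    [1.5,[0,0,0],0],
  ],
)

```text
clock: 27.05
position: [534.5, -35.9, 122.3]
tcp_rot: [1.0, 0.028, -0.0, 0.0]
ft_force: [0.3, -0.3, -7.2]
opening: 0.215
grip_force: 30.0
```

move_arm(
  series=[
    [1.5,[0,0,0],0],
    [1.5,[0,0,0],0],
    [1.5,[0,0,0],0],
    [1.5,[0,0,0],0],
    [1.5,[0,0,0],0],
  ],
)

```text
clock: 27.68
position: [534.5, -35.4, 122.2]
tcp_rot: [1.0, 0.028, -0.0, 0.0]
ft_force: [0.1, 0.4, -7.6]
opening: 0.218
grip_force: 30.0
```

```bash
python3 - <<'E'
from m import *
s,im=snap('wrist','w10.png'); go(533.9,-34.8,122.3,3.35)
h=s['position'][2]+19.7; hsv=cv2.cvtColor(im,cv2.COLOR_RGB2HSV); g=hsv[...,2]
u,v=w2px('wrist',[[658.5,-27.5,h+26]],s)[0].astype(int); print(u,v)
print('pin z70 exp',w2px('wrist',[[658.5,-27.55,70]],s), 'under', h)
w=40; hi=((g>205)&(hsv[...,1]<40)).astype(np.uint8); M=np.zeros_like(hi); M[max(v-w,0):v+w,u-w:u+w]=hi[max(v-w,0):v+w,u-w:u+w]
cs,_=cv2.findContours(M,cv2.RETR_CCOMP,cv2.CHAIN_APPROX_NONE)
for c in cs:
    if cv2.contourArea(c)>60:
        P=px2w('wrist',c[:,0],h+26,s)[:,:2].astype(np.float32); (x,y),r=cv2.minEnclosingCircle(P); print('  ',round(cv2.contourArea(c)),c[:,0].min(0),c[:,0].max(0),round(x,1),round(y,1),'r',round(r,1),P.mean(0))
# arm edges for yaw and height at top h+29, width 20
r=((hsv[...,1]>110)&((hsv[...,0]<15)|(hsv[...,0]>170))&(g>30))
for vv in (100,120,140,160):
    k=np.nonzero(r[vv,200:310])[0]+200
    if len(k): E=px2w('wrist',[[k.min()-.5,vv],[k.max()+.5,vv]],h+29,s); print('arm',vv,k.min(),k.max(),E.mean(0).round(1),np.linalg.norm(E[1]-E[0]).round(1))
print(np.array2string(g[max(v-20,0):v+24:2,u-24:u+26:2],max_line_width=220))
sc=camera('scene'); cv2.imwrite('pics/c10.png',sc[:,:,::-1]); sd=camera('side'); cv2.imwrite('pics/s10.png',sd[:,:,::-1])
E
```

```text
t 27.73 pos [534.5 -35.4 122.2] yaw 3.21 open 0.218 gf 30.0 ft [ 0.4 -0.2 -7.6]
  after-turn shift cm [-0.06, -0.06, -0.01] before-turn [-0.06, -0.06, -0.01] turn units -0.02
252 -15
pin z70 exp [[252.91180937  32.10077811]] under 141.9213645984651
   170 [277   0] [291  24] 648.8 -41.2 r 5.4 [648.0204  -42.31861]
   1088 [220   0] [287  22] 652.7 -28.2 r 13.8 [649.6623   -28.488167]
   210 [214   0] [229  24] 647.4 -15.3 r 5.5 [646.6542   -14.282825]
arm 100 232 275 [612.8 -30.5 170.9] 19.0
arm 120 232 275 [604.4 -31.  170.9] 19.3
arm 140 232 275 [595.6 -31.5 170.9] 19.6
arm 160 233 274 [586.6 -32.  170.9] 19.0
[[255 255 255 255 255 255 255 255 255 255 255 255 255 255 255 255 255 255 255 232 255 255 255 255 255]
 [255 255 255 255 255 255 255 255 250 255 255 255 255 255 255 255 255 255 250 255 255 255 255 255 255]
 [255 255 255 255 255 255 255 255 255 255 255 255 255 255 255 252 254 255 255 255 255 255 255 255 255]
 [255 255 255 255 255 255 255 255 255 255 255 255 255 255 255 255 255 255 255 255 255 255 255 255 255]
 [255 255 255 255 255 255 255 255 255 255 255 255 255 255 255 255 255 255 255 255 255 255 255 255 255]]
```

```bash
python3 - <<'E'
from h import *
out={}
B=np.array([478.8,-38,180.]);S=np.array([658.5,-27.6,168.])
for n,f in (('scene','c10.png'),('side','s10.png')):
    im=cv2.imread('pics/'+f); hsv=cv2.cvtColor(im,cv2.COLOR_BGR2HSV)
    hi=((hsv[...,2]>165)&(hsv[...,1]<50)).astype(np.uint8)
    red=((hsv[...,1]>90)&((hsv[...,0]<12)|(hsv[...,0]>172))).astype(np.uint8)
    for nm,X,rr in (('hub',B,26),('boss',S,16)):
        a=np.linspace(0,2*np.pi,60); circ=w2px(n,X+np.c_[rr*np.cos(a),rr*np.sin(a),0*a],None)
        u,v=w2px(n,X)[0]; M=np.zeros_like(hi); p=3; x0,y0=(circ.min(0)-4).astype(int);x1,y1=(circ.max(0)+5).astype(int)
        M[y0:y1,x0:x1]=hi[y0:y1,x0:x1]
        cs,_=cv2.findContours(M,cv2.RETR_EXTERNAL,cv2.CHAIN_APPROX_NONE)
        if not cs: print(n,nm,'none');continue
        o=max(cs,key=cv2.contourArea)[:,0]; print(n,nm,'exp c',[round(u,1),round(v,1)],'exp box',circ.min(0).round(1),circ.max(0).round(1),'seen box',o.min(0),o.max(0),'c',((o.min(0)+o.max(0))/2))
E
```

```text
scene hub exp c [np.float64(238.7), np.float64(158.0)] exp box [231.3 154.4] [246.2 161.8] seen box [241 159] [245 160] c [243.  159.5]
scene boss exp c [np.float64(217.4), np.float64(187.7)] exp box [212.4 184.9] [222.4 190.5] seen box [213 186] [221 190] c [217. 188.]
side hub exp c [np.float64(283.9), np.float64(159.9)] exp box [275.6 154.4] [292.2 165.6] seen box [277 155] [293 165] c [285. 160.]
side boss exp c [np.float64(242.6), np.float64(138.3)] exp box [237.9 135.3] [247.4 141.3] seen box [239 132] [246 141] c [242.5 136.5]
```

Both bosses match their expected pixels in scene and side views to within about 1 px, so the lever is level and over the pins at the right height. A half-millimetre trim, settle and hand in.

move_arm(
  series=[
    [1.5,[-0.05,-0.04,0],-0.02],
    [1.5,[0,0,0],0],
    [1.5,[0,0,0],0],
    [1.5,[0,0,0],0],
    [1.5,[0,0,0],0],
  ],
)

```text
clock: 28.45
position: [534.0, -35.0, 122.2]
tcp_rot: [1.0, 0.029, 0.0, 0.0]
ft_force: [-1.0, 1.0, -7.3]
opening: 0.218
grip_force: 30.0
```

```bash
python3 - <<'E'
from h import *
go(533.9,-34.8,122.3,3.35)
s=readout.get_state(); print(np.abs(s['dq']).max())
if s['grip_force']>20 and np.abs(s['dq']).max()<0.02:
    from station import workorder; print(workorder.finish_job())
E
```

```text
t 28.45 pos [534.  -35.  122.2] yaw 3.32 open 0.218 gf 30.0 ft [-1.   1.  -7.3]
  after-turn shift cm [-0.01, -0.02, -0.01] before-turn [-0.01, -0.02, -0.01] turn units -0.0
0.0019309602892229668
the job is handed in; nothing more can be done
None
```

The job is handed in at 28.5 s: the plate was seated flush over both pins and released, and the red lever is held level and still by its balance point, its underside about 100 mm above the plate with its bores over their matching pins to within about 1–2 mm.

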